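# Check the handed-in items back in at the gatehouse

## Task

At shift handover, check items back in by pressing the round yellow button in front (robot side) of each: first the one at the blue scooter key, then the one at the chrome lock cylinder, then the one at the three silicone key covers. Press each lightly with the fingertips, more than half way down, where it stays by itself; leave the coaster's button up, and leave the items and everything else on the table lying where they are, picking nothing up.

Things in the scene. Friction and masses are not known exactly. Their poses are not given: they have to be found in the camera images.
- button_key_top (a point): centre of the top face of the round yellow button (34 mm across) on the station that bears the blue scooter key. It stands 34 mm above the table when up, 14 mm proud of its round black collar (50 mm across), and moves down with the button; z up
- button_key (a joint): how far that button is pressed, in m: 0 up, 0.010 at its hard stop (top then still 4 mm above the collar). It slides straight down against about 2.5 N of friction, has no spring and stays where it is left; more than 15 N damages it
- button_lock_top (a point): centre of the top face of the round yellow button (34 mm across) on the station that bears the chrome lock cylinder. It stands 34 mm above the table when up, 14 mm proud of its round black collar (50 mm across), and moves down with the button; z up
- button_lock (a joint): how far that button is pressed, in m: 0 up, 0.010 at its hard stop (top then still 4 mm above the collar). It slides straight down against about 2.5 N of friction, has no spring and stays where it is left; more than 15 N damages it
- button_cover_top (a point): centre of the top face of the round yellow button (34 mm across) on the station that bears the three key covers. It stands 34 mm above the table when up, 14 mm proud of its round black collar (50 mm across), and moves down with the button; z up
- button_cover (a joint): how far that button is pressed, in m: 0 up, 0.010 at its hard stop (top then still 4 mm above the collar). It slides straight down against about 2.5 N of friction, has no spring and stays where it is left; more than 15 N damages it
- button_coaster_top (a point): centre of the top face of the round yellow button (34 mm across) on the station that bears the bamboo coaster. It stands 34 mm above the table when up, 14 mm proud of its round black collar (50 mm across), and moves down with the button; z up
- button_coaster (a joint): how far that button is pressed, in m: 0 up, 0.010 at its hard stop (top then still 4 mm above the collar). It slides straight down against about 2.5 N of friction, has no spring and stays where it is left; more than 15 N damages it
- scooter_key: blue plastic scooter key lying flat: bow 32 x 36 x 10 mm, steel blade along its +y, 72 mm long in all; loose, at rest in the bay of its station; origin at the middle of its underside, about 93 mm behind (+x side, along the plate) its station's button, on a steel plate 8 mm thick, 180 x 100 mm
- lock_cylinder: chrome lock cylinder, a barrel 26 mm across lying along its y on a flat foot, flange and small lever at its +y end, 54 mm long, 34 mm high; loose, at rest in the bay of its station; origin at the middle of its underside, about 93 mm behind (+x side, along the plate) its station's button, on a steel plate 8 mm thick, 180 x 100 mm
- key_covers: set of three round hard silicone key covers, red, green and orange, each 25 mm across, 10 mm high, in a row along its y on one grey strip 78 mm long; loose, at rest in the bay of its station; origin at the middle of its underside, about 93 mm behind (+x side, along the plate) its station's button, on a steel plate 8 mm thick, 180 x 100 mm
- coaster: square bamboo coaster, 84 x 84 x 9 mm; loose, at rest in the bay of its station; origin at the middle of its underside, about 93 mm behind (+x side, along the plate) its station's button, on a steel plate 8 mm thick, 180 x 100 mm
- mug: blue mug, 80 mm across, 90 mm high; loose bystander, origin under its middle
- radio: upright black hand radio, 58 x 36 mm, 165 mm high with its aerial; loose bystander, origin under its middle
- torch: black torch lying down, 155 mm long, 42 mm high; loose bystander, origin under its middle
- stamp: red stamp with wooden grip, 60 x 35 mm, 69 mm high; loose bystander, origin under its middle

How it is judged (in metres and radians):
On the way, in this order (a step that is already met when the one before it is completed fails the run):
1. the button of the blue scooter key is pressed more than half way down (value of joint button_key above 0.005 m), for 0.1 s.
2. the button of the chrome lock cylinder is pressed more than half way down (value of joint button_lock above 0.005 m), for 0.1 s.
3. the button of the three key covers is pressed more than half way down (value of joint button_cover above 0.005 m), for 0.1 s.
At the end, for the whole second after the job is handed in: The buttons of scooter key, lock cylinder and key covers are down by more than 5 of their 10 mm, the coaster's button by less than 2 mm; the four items lie at rest within 12 mm, the mug, radio, torch and stamp within 20 mm, of where they started (value of joint each of button_key, button_lock, button_cover above 0.005 m and value of joint button_coaster below 0.002 m and not (distance of scooter_key from where it was at the start of the episode above 0.012 m) and not (distance of lock_cylinder from where it was at the start of the episode above 0.012 m) and not (distance of key_covers from where it was at the start of the episode above 0.012 m) and not (distance of coaster from where it was at the start of the episode above 0.012 m) and not (distance of mug from where it was at the start of the episode above 0.02 m) and not (distance of radio from where it was at the start of the episode above 0.02 m) and not (distance of torch from where it was at the start of the episode above 0.02 m) and not (distance of stamp from where it was at the start of the episode above 0.02 m) and linear speed of each of scooter_key, lock_cylinder, key_covers, coaster, mug, radio, torch, stamp below 0.02 m/s); the robot touches nothing.
It fails at once if a button goes down (over 2 mm) before the one that comes before it is pressed ((value of joint button_lock above 0.002 m and value of joint button_key below 0.005 m) or (value of joint button_cover above 0.002 m and value of joint button_lock below 0.005 m)).
It fails at once if the coaster's button is pressed (over 2 mm) (value of joint button_coaster above 0.002 m).
It fails at once if a button is pressed with more than 15 N (contact force between any of button_key, button_lock, button_cover, button_coaster and anything else above 15 N).
It fails at once if an item in a bay is lifted, carried or pushed more than 12 mm (distance of any of scooter_key, lock_cylinder, key_covers, coaster from where it was at the start of the episode above 0.012 m).
It fails at once if the mug, radio, torch or stamp is moved more than 20 mm (distance of any of mug, radio, torch, stamp from where it was at the start of the episode above 0.02 m).
It also fails if it takes over 42 s, if anything falls off the work surface, if the arm or the gripper's body presses on something with over 40 N, if the wrist force passes 120 N, or if a joint passes its speed limit or range.

## Robot

A 6-joint arm with a two-finger parallel gripper is mounted at the origin on the work surface. World frame = base frame: x ahead of the robot, y to its left, z up, the work surface at z = 0. Lengths are in mm, angles in rad, forces in N, time in s.
With the tool pointing down it reaches from about 350 to 975 mm from the base axis. Payload 7.1 kg.
Tool frame: the origin (TCP) lies midway between the tips of the shut fingers; the grasp point (between the pads) lies 19 mm behind it (ctrl.grip_point_offset is the distance from the TCP to the grasp point, in mm); z points along the fingers, y is the line along which they close (so a half turn about z gives the same grasp; the last joint's range is limited). The gripper opens to 88 mm and grips with 3 to 60 N. Pads are 20 mm wide; open, the fingers measure 115 mm over their backs; the gripper's body (75 mm by 178 mm) begins 61 mm behind the grasp point.
Start: joints at [-1.358, 0.423, 1.63, -0, 1.089, -0.019], TCP at [143.6, -608.263, 222.675] pointing down, gripper open.
Joint ranges: [-3, 3], [-0.9, 2.11], [0.09, 2.58], [-1.31, 4.45], [0.11, 2.69], [-2.54, 2.54]. Speed limits (rad/s): [2.39, 2.39, 3.01, 3.14, 3.14, 3.14].

## Interface

Orientations are given as a rotation vector (axis times angle).
In Python, from workcell import get_obs, optics, close_job, spotter, ctrl gives the robot as it stands. The module is installed in compiled form; this text tells all that it offers.
- The arm moves only by the tool move_arm, never from a script. Its argument "rows" is a list of rows, each a list of 5 numbers: the shift along the tool's x, y, z in cm, then the turn about the tool's z in degrees, then the opening in per cent of the stroke, from 0 (shut) to 100 (fully open). A call has 1 to 10 rows; each row shifts and turns the commanded pose from where the row before left it, along the tool's axes as they then stand; what a row does not reach is not made up. A row lasts 1/8 s, in which the tool goes at most 62.5 mm and 10.7 degrees, less where a joint would pass 70% of its speed; a pose out of reach is approached as far as the arm can. A call with a gripper value outside its range is refused whole. The fingers move at their own pace and stop on an object; the grip force is fixed at half the most. Time passes only in rows, so rows that do not move let the fingers close. It gives the time, the measured TCP pose, the force, the opening and the grip force at its end, in the units of the state.
- get_obs(): the state, without advancing time (a new reading comes with each control period).
- optics.get_image(name): name is "scene" or "top"; returns the picture (420x560x3 uint8, blue, green, red); there is no depth.
- optics.calibration(name): a dict with "camera_matrix" (3x3 intrinsics, pixels), "xyz" and "orientation" of the camera in the world. Camera axes: x right, y down, z forward; pixel columns grow to the right and rows downward; lengths in mm; the calibration is good to about 2 mm. A picture is of the moment at which its call begins. calibration takes no time and is no camera call.
- close_job(): hands the job in; it is judged then, once.
Trained networks look in the newest picture that a camera, given by its name, has taken for a name from the list of things; names that differ only in an ending like _2 or _b are one class to them, and where a whole thing is asked for, a point or a joint stands for the part that bears it (a point fixed in the world has none). Each returns a list of dicts, best first, with "conf" (0 to 1); they miss things now and then, are a little off and sometimes report something else, mostly with a low value. They report only what shows in the picture. A call takes as long as a camera call.
- spotter.find_in(camera, label): "point" ([column, row] in pixels, amid what is visible of it).
- spotter.regions_of(camera, label): "region" (420x560 bool, what is visible of it) and "point" ([column, row] in pixels, amid what is visible of it).
The state is a dict: "t": time; "qpos": joint angles; "qvel": joint speeds; "joint_torque": joint torques, N m; "ee_pos": TCP position; "orientation": TCP orientation; "ft_force": force on the tool from outside, world axes, zero at the start; "moment": the same for the moment, N m; "width": finger opening in mm; "grasp_force": force on a finger pad.
Only numpy, scipy, OpenCV 4.12 (cv2) and the standard library are available. Lean on these libraries where they do the work, as an engineer would, in place of code of your own. Each camera call takes 0.05 s, during which the arm holds its last target. There are 200 camera calls.

## Working session

There is one attempt and no reset: what is moved stays moved. The work goes in short steps, Python scripts to look and compute and a tool call to move; the robot and the scene stay as the last step left them, time stands still between calls to the robot, and variables do not carry over. Pictures are saved under pics/ and viewed, at most 10 in all, crops included, and the job is handed in when it is done.

Besides the shell and the picture viewer there is one more tool, called after "Call:" as a command line: name --pt "numbers of a row" for each row, then --argument value for the rest. move_arm: Moves the arm, as the interface text tells. Its arguments: {"type":"object","properties":{"rows":{"type":"array","items":{"type":"array","items":{"type":"number"}}}},"required":["rows"]}

```bash
mkdir -p pics
cat > h.py <<'E'
import numpy as np, cv2
from scipy.spatial.transform import Rotation as R
from workcell import get_obs, optics, close_job, spotter, ctrl
def rot(o):
    o=np.array(o,float); return o if o.shape==(3,3) else R.from_rotvec(o).as_matrix()
def ray(cam,px,z):
    c=optics.calibration(cam);K=np.array(c["camera_matrix"]);p=np.array(c["xyz"],float)
    d=rot(c["orientation"])@np.linalg.inv(K)@np.array([px[0],px[1],1.])
    return p+d*(z-p[2])/d[2]
def proj(cam,P):
    c=optics.calibration(cam);q=np.array(c["camera_matrix"])@rot(c["orientation"]).T@(np.array(P,float)-c["xyz"])
    return q[:2]/q[2]
E
python3 - <<'E'
from h import *
a=optics.get_image("top");b=optics.get_image("scene")
cv2.imwrite("pics/top0.png",a);cv2.imwrite("pics/scene0.png",b)
o=get_obs();print(o["t"],o["ee_pos"],o["orientation"],o["width"]);print(optics.calibration("top"),optics.calibration("scene"))
for n in ["button_key_top","scooter_key","lock_cylinder","key_covers","coaster","mug","radio","torch","stamp"]:
  for cam,z in (("top",34 if "button" in n else 12),("scene",34 if "button" in n else 12)):
    for r in spotter.find_in(cam,n)[:5]:
        print(n,cam,round(r["conf"],2),np.round(r["point"]),ray(cam,r["point"],z).round()[:2])
E
```

```text
0.1 [ 143.47867798 -607.77782376  221.98504369] [-3.11915024e+00 -3.63090573e-01  2.53426417e-04] 87.78051383266184
{'camera_matrix': array([[507.20537893,   0.        , 276.76181823],
       [  0.        , 507.20537893, 204.66533562],
       [  0.        ,   0.        ,   1.        ]]), 'xyz': array([ 491.21417116,  -19.5875752 , 1361.88393342]), 'orientation': array([-2.19212715,  2.16820488, -0.03630963])} {'camera_matrix': array([[473.52227399,   0.        , 277.61271924],
       [  0.        , 473.52227399, 206.14850434],
       [  0.        ,   0.        ,   1.        ]]), 'xyz': array([1015.75195946,  843.72486452, 1019.48367811]), 'orientation': array([-0.65362342, -2.68212532,  1.1112587 ])}
button_key_top top 0.58 [191. 230.] [500. 237.]
button_key_top scene 0.4 [312. 182.] [441. -77.]
scooter_key top 0.71 [203. 189.] [609. 212.]
scooter_key scene 0.76 [317. 273.] [594. 214.]
scooter_key scene 0.66 [313. 181.] [ 423. -102.]
lock_cylinder top 0.63 [314. 217.] [537. -84.]
lock_cylinder scene 0.49 [316. 179.] [ 409. -107.]
lock_cylinder scene 0.44 [285. 193.] [527. -94.]
key_covers top 0.88 [248. 209.] [558.  90.]
key_covers scene 0.48 [305. 240.] [566. 102.]
coaster top 0.77 [386. 213.] [ 551. -277.]
coaster scene 0.56 [253. 165.] [ 559. -261.]
coaster scene 0.39 [424. 343.] [476. 503.]
coaster scene 0.26 [313. 275.] [607. 216.]
mug top 0.68 [167. 145.] [728. 312.]
mug scene 0.56 [291. 305.] [702. 270.]
radio top 0.62 [248. 208.] [560.  91.]
radio top 0.56 [372. 137.] [ 752. -238.]
radio scene 0.83 [204. 170.] [ 711. -312.]
radio scene 0.54 [355. 263.] [487. 234.]
torch top 0.79 [ 93. 242.] [465. 506.]
torch scene 0.74 [426. 344.] [474. 508.]
stamp top 0.84 [452. 277.] [ 383. -449.]
stamp scene 0.74 [277. 121.] [ 377. -446.]
```

Run:
```python
from h import *
a=cv2.imread("pics/top0.png");b=cv2.imread("pics/scene0.png")
for n,im in (("top",a),("scene",b)):
    h=cv2.cvtColor(im,cv2.COLOR_BGR2HSV)
    m=cv2.inRange(h,(20,120,90),(35,255,255))
    k,_,s,c=cv2.connectedComponentsWithStats(m)
    for i in range(1,k):
        if s[i,4]>25: print(n,c[i].round(1),s[i],ray(n,c[i],34).round(1)[:2])
cv2.imwrite("pics/top0c.png",cv2.resize(a[100:330,80:480],None,fx=2,fy=2,interpolation=cv2.INTER_CUBIC))
```

```text
top [376.2 210.4] [373 198   7  25  96] [ 555.6 -246.3]
top [382.  206.5] [380 198   5  17  61] [ 565.7 -261.5]
top [237.1 203. ] [234 200   7   6  26] [571.2 117.6]
top [386.7 212.7] [384 200   6  27  96] [ 549.9 -273.7]
top [392.1 212.9] [389 200   7  27  92] [ 549.5 -287.5]
top [398.2 205.6] [396 200   5  12  37] [ 568.6 -303.6]
top [370.7 211.9] [368 202   6  21  76] [ 551.3 -232.2]
top [396.7 217.6] [395 212   5  11  39] [ 537.4 -299.5]
top [380.5 219.5] [379 216   4   8  31] [ 531.8 -257.6]
top [189.7 228.9] [183 223  14  13 142] [501.7 241.4]
top [239.9 241.3] [234 235  13  14 140] [470.7 108.7]
top [384.1 249. ] [378 243  14  13 146] [ 455.3 -266.9]
top [313.4 255.2] [307 249  14  14 147] [436.9 -83.6]
scene [280.2 151.1] [275 147  11   9  77] [ 458.1 -260.1]
scene [312.5 182.3] [307 178  12  10  90] [440.6 -76.9]
scene [336.4 226.4] [330 221  13  12 117] [473.5 113.9]
scene [353.3 263.6] [347 258  14  13 139] [504.3 245.9]
```

View pics/scene0.png

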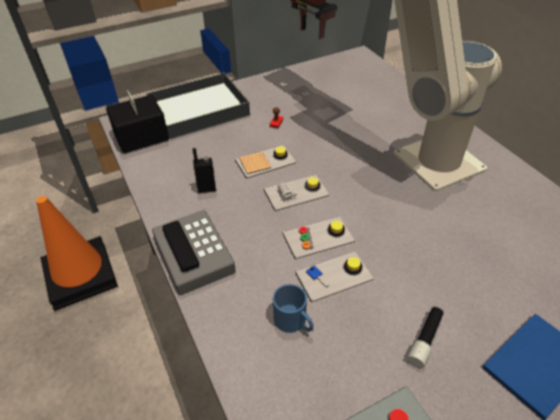

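View pics/top0c.png

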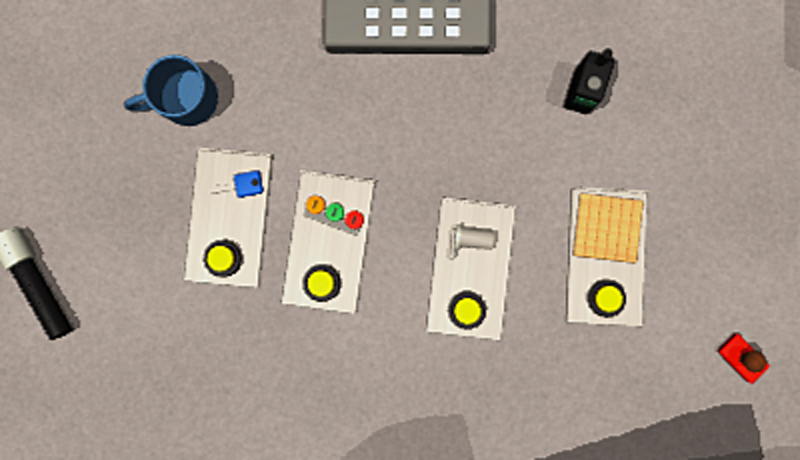

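The pictures show four stations. Left to right in the top view they are key, covers, lock and coaster, each with its yellow button on the robot side, and both cameras agree on the buttons to about 5 mm. In the top image the buttons are at px key (190,229), covers (240,241), lock (313,255) and coaster (384,249). I'll square the tool up, shut the fingers and approach high.

Call:
move_arm --pt "0 0 0 6.7 0" --pt "0 0 0 6.6 0" --pt "3.7 -4.4 0 0 0" --pt "3.7 -4.4 0 0 0" --pt "3.7 -4.4 0 0 0" --pt "3.7 -4.4 0 0 0" --pt "3.7 -4.4 0 0 0" --pt "3.7 -4.4 0 0 0" --pt "3.7 -4.4 0 0 0" --pt "3.7 -4.4 0 0 0"

```text
t: 2.25
ee_pos: [440.9, -254.9, 223.0]
orientation: [3.141, -0.001, 0.001]
ft_force: [1.2, -0.7, 0.1]
width: 0.8
grasp_force: 0.0
```

Call:
move_arm --pt "0.7 -5.5 0 0 0" --pt "0.7 -5.5 0 0 0" --pt "0.7 -5.5 0 0 0" --pt "0.7 -5.5 0 0 0" --pt "0.7 -5.5 0 0 0" --pt "0.7 -5.5 0 0 0" --pt "0.7 -5.5 0 0 0" --pt "0.7 -5.5 0 0 0" --pt "0.6 -5.8 0 0 0" --pt "0 0 0 0 0"

```text
t: 3.5
ee_pos: [502.1, 245.1, 222.7]
orientation: [-3.141, -0.006, -0.002]
ft_force: [-0.1, -1.0, -0.6]
width: 0.8
grasp_force: 0.0
```

Call:
move_arm --pt "0 0 4 0 0" --pt "0 0 4 0 0" --pt "0 0 4 0 0" --pt "0 0 3 0 0" --pt "0 0 0 0 0"

```text
t: 4.12
ee_pos: [500.2, 239.9, 70.8]
orientation: [3.139, -0.002, -0.007]
ft_force: [-0.1, -0.3, -0.6]
width: 0.4
grasp_force: 0.0
```

Run:
```python
from h import *
print(get_obs()["ee_pos"])
a=optics.get_image("top");b=optics.get_image("scene")
f=lambda im,c,r:cv2.resize(im[c[1]-r:c[1]+r,c[0]-r:c[0]+r],(390,390),interpolation=cv2.INTER_CUBIC)
p=get_obs()["ee_pos"];print(proj("scene",p),proj("top",p))
cv2.imwrite("pics/k1.png",np.hstack([f(a,(190,229),40),f(b,(353,263),40)]))
```

```text
[500.18304666 239.85991787  70.818994  ]
[354.44626613 252.45043647] [186.78018083 228.53051204]
```

View pics/k1.png

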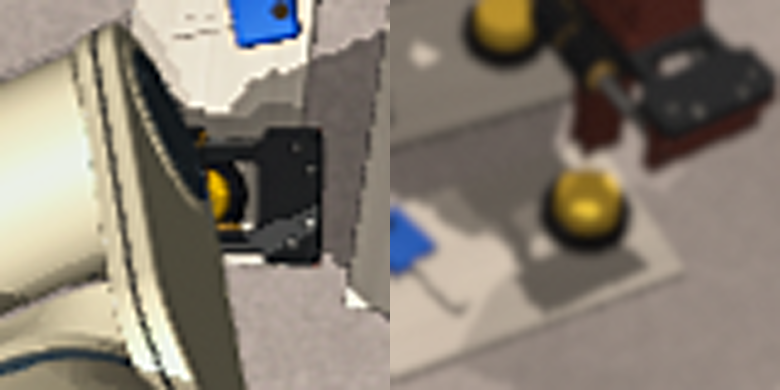

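Run:
```python
from h import *
p=get_obs()["ee_pos"]
for P in ([500,329,150],[500,240,150],[500,151,150],[500,280,150],[463,329,150],[537,329,150]): print(P,((proj("scene",P)-[313,223])*4.875).round()+[390,0])
b=optics.get_image("scene")
cv2.imwrite("pics/s2.png",cv2.resize(b[130:310,230:470],None,fx=3.3,fy=3.3,interpolation=cv2.INTER_CUBIC))
for i in range(3):
    print(get_obs()["ee_pos"],get_obs()["qpos"]); optics.get_image("top")
```

```text
[500, 329, 150] [715. 167.]
[500, 240, 150] [610.  43.]
[500, 151, 150] [515. -68.]
[500, 280, 150] [656.  97.]
[463, 329, 150] [778. 139.]
[537, 329, 150] [650. 195.]
[502.74338724 241.47246325  73.93654807] [ 4.26466559e-01  5.40074665e-01  1.86685351e+00 -8.93953764e-05
  7.32994442e-01  1.99818084e+00]
[502.92631533 241.69641579  74.20409249] [ 4.26702517e-01  5.39670934e-01  1.86669598e+00 -1.05862087e-04
  7.32826047e-01  1.99823144e+00]
[502.8901709  241.8045295   74.23783702] [ 4.26874818e-01  5.39564380e-01  1.86679221e+00 -2.25601595e-05
  7.32638958e-01  1.99830241e+00]
```

View pics/s2.png

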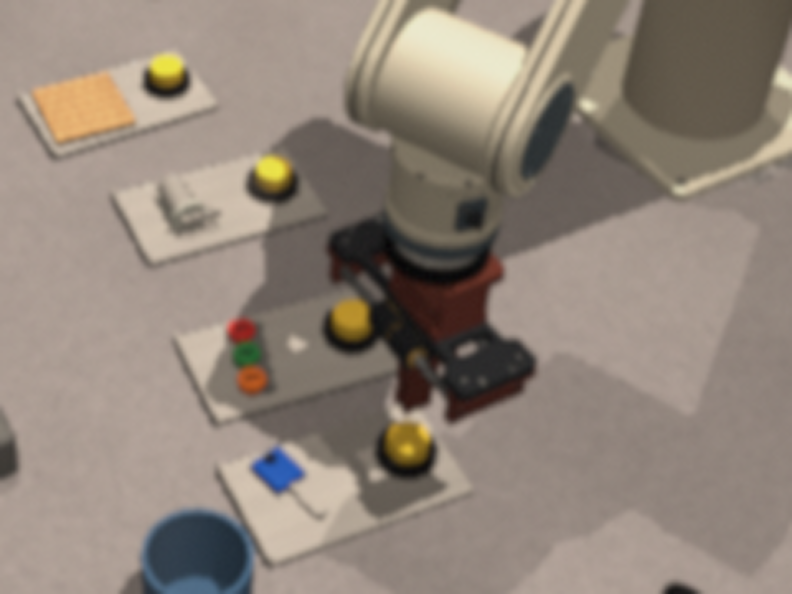

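The view shows the shut fingertips right above the key's button, with the wide body well clear of everything. I'll lower slowly now.

Call:
move_arm --pt "0 0 1.5 0 0" --pt "0 0 1 0 0" --pt "0 0 0.5 0 0" --pt "0 0 0.4 0 0" --pt "0 0 0 0 0"

```text
t: 5.05
ee_pos: [501.7, 241.6, 38.3]
orientation: [3.141, -0.0, -0.001]
ft_force: [-0.3, -0.1, -0.7]
width: 0.7
grasp_force: 0.0
```

Call:
move_arm --pt "0 0 0.2 0 0" --pt "0 0 0.2 0 0" --pt "0 0 0.2 0 0" --pt "0 0 0.2 0 0" --pt "0 0 0 0 0" --pt "0 0 0 0 0"

```text
t: 5.8
ee_pos: [501.8, 241.6, 30.6]
orientation: [3.142, -0.001, -0.0]
ft_force: [0.3, 0.7, 0.3]
width: 0.5
grasp_force: 0.0
```

Call:
move_arm --pt "0 0 0.2 0 0" --pt "0 0 0.1 0 0"

```text
t: 6.05
ee_pos: [501.8, 241.6, 27.6]
orientation: [3.142, -0.0, -0.0]
ft_force: [-0.9, -0.9, 1.0]
width: 0.4
grasp_force: 1.2
```

Call:
move_arm --pt "0 0 0.1 0 0" --pt "0 0 0 0 0"

```text
t: 6.3
ee_pos: [501.8, 241.6, 26.5]
orientation: [3.142, -0.001, -0.0]
ft_force: [-0.3, -0.6, 1.3]
width: 0.4
grasp_force: 0.3
```

Call:
move_arm --pt "0 0 0.1 0 0" --pt "0 0 0 0 0" --pt "0 0 0 0 0"

```text
t: 6.68
ee_pos: [501.8, 241.6, 25.6]
orientation: [3.142, -0.001, -0.0]
ft_force: [-0.2, -1.1, 0.3]
width: 0.5
grasp_force: 0.2
```

Call:
move_arm --pt "0 0 -0.5 0 0" --pt "0 0 -1 0 0" --pt "0 0 -2 0 0" --pt "0 0 -3 0 0" --pt "0 0 -3 0 0" --pt "-0.6 3 -2 0 0" --pt "-1 5 0 0 0" --pt "-1 5 0 0 0" --pt "-1 5 0 0 0" --pt "-1 5 0 0 0"

```text
t: 7.92
ee_pos: [455.7, 10.2, 141.6]
orientation: [3.142, 0.0, 0.002]
ft_force: [-0.1, -0.4, 0.6]
width: 0.6
grasp_force: 0.0
```

Run:
```python
from h import *
b=optics.get_image("scene")
print(get_obs()["ee_pos"])
a=cv2.imread("pics/scene0.png")
f=lambda im,c,r:cv2.resize(im[c[1]-r:c[1]+r,c[0]-r:c[0]+r],(390,390),interpolation=cv2.INTER_CUBIC)
cv2.imwrite("pics/k2.png",np.hstack([f(a,(353,263),20),f(b,(353,263),20)]))
```

```text
[453.81945472   6.33585384 141.22556251]
```

View pics/k2.png

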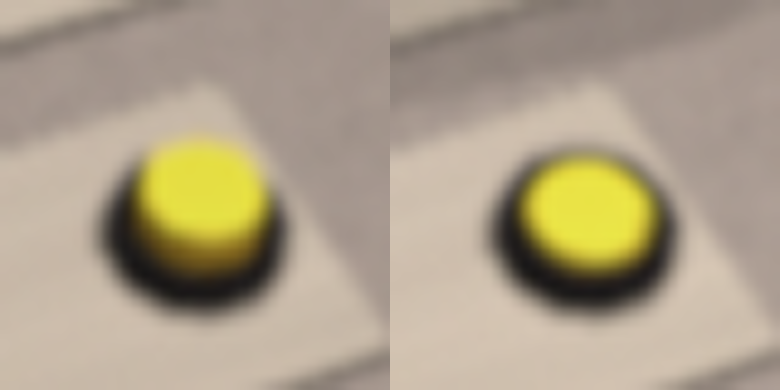

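The key's button is clearly down (left before, right after). Next is the lock.

Call:
move_arm --pt "-0.8 4.5 0 0 0" --pt "-0.9 4.6 0 0 0" --pt "0 0 3 0 0" --pt "0 0 3 0 0" --pt "0 0 2 0 0" --pt "0 0 1.2 0 0" --pt "0 0 0.6 0 0" --pt "0 0 0.2 0 0" --pt "0 0 0 0 0" --pt "0 0 0 0 0"

```text
t: 9.22
ee_pos: [439.2, -79.4, 41.1]
orientation: [3.141, -0.0, 0.001]
ft_force: [-0.1, -0.5, -0.5]
width: 0.6
grasp_force: 0.0
```

Call:
move_arm --pt "0 0 0.3 0 0" --pt "0 0 0.2 0 0" --pt "0 0 0.2 0 0" --pt "0 0 0.2 0 0" --pt "0 0 0.2 0 0" --pt "0 0 0.2 0 0" --pt "0 0 0.1 0 0" --pt "0 0 0 0 0" --pt "0 0 0 0 0"

```text
t: 10.35
ee_pos: [438.8, -79.3, 26.6]
orientation: [-3.142, 0.0, 0.0]
ft_force: [-0.7, 0.1, 0.5]
width: 0.2
grasp_force: 0.0
```

Call:
move_arm --pt "0 0 0.1 0 0" --pt "0 0 0 0 0" --pt "0 0 -0.5 0 0" --pt "0 0 -1 0 0" --pt "0 0 -2 0 0" --pt "0 0 -3 0 0" --pt "0 0 -3 0 0" --pt "1.1 -6 0 0 0" --pt "1.1 -6 0 0 0" --pt "1.1 -7 0 0 0"

```text
t: 11.6
ee_pos: [471.1, 104.0, 121.8]
orientation: [-3.141, 0.002, -0.003]
ft_force: [0.9, -0.7, 0.1]
width: 0.8
grasp_force: 0.0
```

Call:
move_arm --pt "0 0 0 0 0" --pt "0 0 0 0 0"

```text
t: 11.85
ee_pos: [470.1, 102.4, 121.0]
orientation: [3.141, 0.001, -0.0]
ft_force: [0.8, -0.2, -0.1]
width: 0.3
grasp_force: 0.0
```

Run:
```python
from h import *
b=optics.get_image("scene")
print(get_obs()["ee_pos"])
a=cv2.imread("pics/scene0.png")
f=lambda im,c,r:cv2.resize(im[c[1]-r:c[1]+r,c[0]-r:c[0]+r],(390,390),interpolation=cv2.INTER_CUBIC)
cv2.imwrite("pics/k3.png",np.hstack([f(a,(312,182),20),f(b,(312,182),20)]))
```

```text
[470.12723509 101.7010773  120.9050719 ]
```

View pics/k3.png

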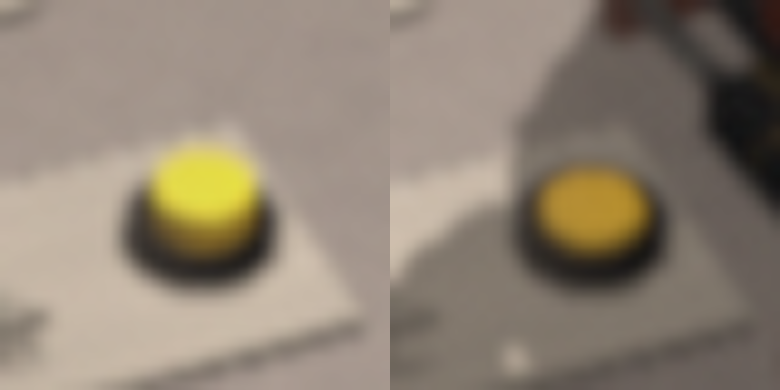

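The lock's button is down. The tool is about 9 mm short in y for the covers, so I'll correct that and lower.

Call:
move_arm --pt "0.2 -0.9 0 0 0" --pt "0 0 2 0 0" --pt "0 0 2.5 0 0" --pt "0 0 2 0 0" --pt "0 0 1 0 0" --pt "0 0 0.5 0 0" --pt "0 0 0 0 0" --pt "0 0 0 0 0"

```text
t: 12.9
ee_pos: [473.0, 111.4, 41.2]
orientation: [-3.141, 0.001, -0.002]
ft_force: [0.6, 0.7, 1.0]
width: 0.5
grasp_force: 0.0
```

Call:
move_arm --pt "0 0 0.3 0 0" --pt "0 0 0.2 0 0" --pt "0 0 0.2 0 0" --pt "0 0 0.2 0 0" --pt "0 0 0.2 0 0" --pt "0 0 0.2 0 0" --pt "0 0 0.1 0 0" --pt "0 0 0.1 0 0" --pt "0 0 0 0 0" --pt "0 0 0 0 0"

```text
t: 14.15
ee_pos: [472.4, 111.3, 25.6]
orientation: [3.142, -0.0, -0.0]
ft_force: [0.4, 0.1, 0.6]
width: -0.1
grasp_force: 0.0
```

Call:
move_arm --pt "0 0 -0.5 0 0" --pt "0 0 -1 0 0" --pt "0 0 -2 0 0" --pt "0 0 -4 0 0" --pt "0 0 -4 0 0" --pt "0 0 -4 0 0" --pt "-2 5 0 0 0" --pt "-2 5 0 0 0" --pt "0 0 0 0 0" --pt "0 0 0 0 0"

```text
t: 15.4
ee_pos: [433.0, 11.4, 181.3]
orientation: [-3.141, 0.002, -0.002]
ft_force: [-0.5, -0.0, -1.1]
width: 0.4
grasp_force: 0.0
```

Run:
```python
from h import *
b=optics.get_image("scene")
print(get_obs()["ee_pos"])
cv2.imwrite("pics/s4.png",cv2.resize(b[110:310,230:460],None,fx=3,fy=3,interpolation=cv2.INTER_CUBIC))
```

```text
[433.15624659  11.84459964 181.17967639]
```

View pics/s4.png

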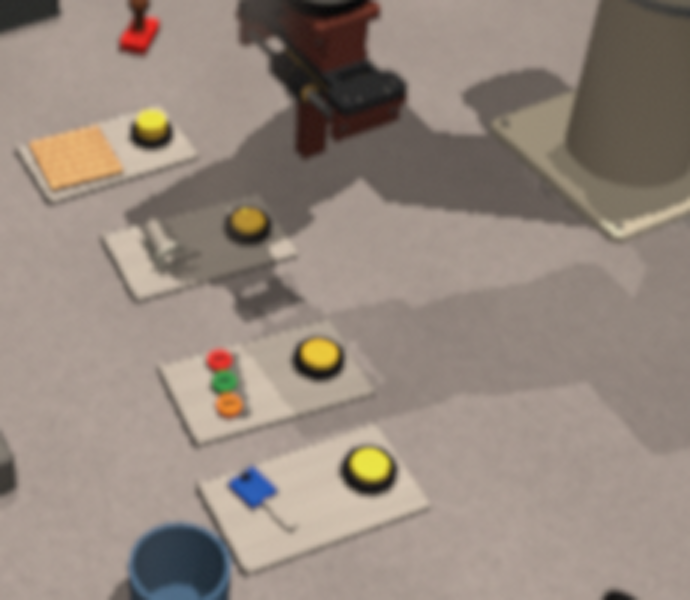

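The key, lock and cover buttons are down, the coaster's is up, the items lie where they were, and the arm is clear of everything.

```bash
python3 -c "
from h import *
print(close_job())"
```

```text
the job is handed in; nothing more can be done
None
```

I pressed the scooter key, lock cylinder and key cover buttons down in that order, left the coaster's button up and the items unmoved in the last picture, and handed the job in at about 15.5 s; no verdict was returned.

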